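Rock the angle gauge on the sprung stud to the sample's mark and hold it

ROBOT

A 6-joint arm with a two-finger parallel gripper is mounted at the origin on a cart in front of the work surface, level with it; the furniture and walls round the work are solid. World frame = base frame: x ahead of the robot, y to its left, z up, the work surface at z = 0. Lengths are in mm, angles in rad, forces in N, time in s.
With the tool pointing down it reaches from about 250 to 775 mm from the base axis. Payload 4 kg.
Tool frame: the origin (TCP) lies between the finger pads; the fingertips stand 17 mm ahead of it and the grasp point (between the pads) lies 2 mm behind it; z points along the fingers, y is the line along which they close (so a half turn about z gives the same grasp; the last joint's range is limited). The gripper opens to 94 mm and grips with 3 to 60 N. Pads are 16 mm wide; open, the fingers measure 119 mm over their backs; the gripper's body (75 mm by 177 mm) begins 78 mm behind the grasp point.
Start: joints at [1.095, 0.087, 1.371, -0, 1.684, -0.103], TCP at [200.335, 512.237, 197.506] pointing down, gripper open.
Joint ranges: [-3.1, 3.1], [-0.76, 2.03], [0.27, 2.55], [-1.08, 4.22], [0.17, 2.65], [-2.57, 2.57]. Speed limits (rad/s): [2.79, 2.79, 3.14, 3.14, 3.14, 3.14].

INTERFACE

Orientations are given as a rotation vector (axis times angle).
In Python, from bench import status, vision, job gives the robot as it stands.
- The arm moves only by the shell command python3 -m pendant 'ROWS' [OPENING] [FORCE]. ROWS is JSON, a list of rows, each a list of 6 numbers: the shift along the tool's x, y, z each as a share of 0.03 m, from -1 to 1, then the turn, a rotation vector about the tool's x, y, z each as a share of 8 degrees, from -1 to 1. In form: [[tx, ty, tz, wx, wy, wz], ...]. A call has 1 to 20 rows; each row shifts and turns the commanded pose from where the row before left it, along the tool's axes as they then stand; what a row does not reach is not made up. A row lasts 1/10 s, in which the tool goes at most 50 mm and 8.59 degrees, less where a joint would pass 70% of its speed; a pose out of reach is approached as far as the arm can. A call with a number of a shift or a turn outside -1 to 1 is refused whole. A call with a gripper value outside its range is refused whole. OPENING is the opening, from 0 (shut) to 1 (fully open), set as the call begins (- or left out, the last holds). The fingers move at their own pace and stop on an object; FORCE is the grip in N (left out, the last holds). Time passes only in rows, so rows that do not move let the fingers close. It gives the time, the measured TCP pose, the force, the opening and the grip force at its end, in the units of the state.
- status.observe(): the state, without advancing time (a new reading comes with each control period).
- vision.grab_frame(name): name is "side" or "top" or "wrist"; returns (picture, depth): 400x640x3 uint8, red, green, blue; 400x640 float32, mm along the optical axis (not along the pixel's ray), 0 where there is no reading.
- vision.get_calibration(name): a dict with "mtx" (3x3 intrinsics, pixels), "k1" (the pictures are not rectified: a ray, as slopes to the right and down, at radius r is drawn at 1 + k1 r^2 times it, then the intrinsics apply), "R" (3x3) and "t" (3): a world point X has camera coordinates R X + t. Camera axes: x right, y down, z forward; pixel columns grow to the right and rows downward; lengths in mm; the calibration is good to about 2 mm. A picture is of the moment at which its call begins: read the wrist's pose just before it. get_calibration takes no time and is no camera call; for the wrist camera it gives the pose at the moment of the call.
- job.sign_off(): hands the job in; it is judged then, once.
The state is a dict: "time": time; "q": joint angles; "dq": joint speeds; "joint_efforts": joint torques, N m; "tcp_pos": TCP position; "orientation": TCP orientation; "contact_force": force on the tool from outside, world axes, zero at the start; "moment": the same for the moment, N m; "width": finger opening in mm; "grasp_force": force on a finger pad.
Only numpy, scipy, OpenCV 4.12 (cv2) and the standard library are available. Lean on these libraries where they do the work, as an engineer would, in place of code of your own. Each camera call takes 0.05 s, during which the arm holds its last target. There are 200 camera calls.

TASK

One of the two sample jars stands on the yellow spot of the white board: its lid colour tells which tab on the angle gauge's dial to use. Pick the gauge up by its handle, set the middle of its foot down level and gently on the domed stud of the wooden block so that the stud is pushed about half way down, then rock the gauge sideways on the stud until the hanging pointer settles over the middle of the tab of that colour. Finish while still holding the gauge steady there, pressed lightly on the stud and with the dial upright; leave the jars, beaker and tape roll where they are.

Things in the scene. Friction and masses are not known exactly. Their poses are not given: they have to be found in the camera images.
- gauge: Pendulum angle gauge, 200 g give or take a quarter, about 152 mm tall, standing on the worktop. Origin: centre of the underside of its flat aluminium foot (32 mm along its x, 96 mm along its y, 11 mm high). Round grey housing of radius 48 mm, 28 mm thick (x -17 to +11 mm), centre 64 mm up; its white dial faces the gauge's -x. On top a black handle, 20 mm in x, 30 mm in y, from 112 to 152 mm above the foot. z is up when it stands level.
- gauge_handle (a point): Middle of the handle's gripping height, 136 mm above the underside of the foot; axes as the gauge.
- gauge_foot (a point): Centre of the underside of the gauge's foot, the part to rest on the stud; axes as the gauge.
- pointer (a joint): The slim black pointer with a brass bob that hangs and swings freely from the dial's centre, behind a clear cover too faint to see (it cannot be touched). Angle in rad about the gauge's x axis, relative to the gauge: 0 when the gauge is level, positive when the tip has swung to the gauge's +y side. It hangs plumb: turning the gauge by +a about its own x axis (right-hand rule) makes it read -a. Swings die out in about a second.
- red_tab (a joint): Angle in rad of the red tab on the dial's lower rim, same centre, zero and sign as the pointer; +0.16 to +0.34, it stays where it is set. The pointer is on the tab when both read the same.
- blue_tab (a joint): Angle in rad of the blue tab, in the same way; -0.34 to -0.16.
- pointer_tip (a point): Tip of the pointer, 40 mm below the dial's centre when level; its z axis runs along the pointer.
- red_mark (a point): Middle of the red tab (5 mm wide), 38 mm from the dial's centre; its z axis points to the centre.
- blue_mark (a point): Middle of the blue tab (5 mm wide), 38 mm from the dial's centre; its z axis points to the centre.
- stud_block: Wooden offcut 90 x 70 x 28 mm, fixed to the worktop, with a brass flange (38 mm wide, its top 35 mm above the worktop) and an upright steel stud in the middle. Origin: centre of its underside.
- stud_top (a point): Top of the stud's domed steel head (20 mm wide), 70 mm above the worktop when not pressed; moves with the stud.
- stud (a joint): How far the sprung stud is pushed down, in m: 0 up, 0.016 at its stop. It starts to give at 1.5 N and takes 0.5 N more for each mm (5.5 N at 8 mm).
- sample_board: White board 150 x 72 x 6 mm fixed on the worktop with two round places 74 mm apart along its x, yellow and grey. Origin: centre of its underside.
- yellow_spot (a point): Centre of the yellow round place (60 mm wide) on the board's top.
- jar_red: White sample jar with red lid, 48 mm wide, 72 mm tall. Origin: centre of its underside.
- jar_blue: White sample jar with blue lid, 48 mm wide, 72 mm tall. Origin: centre of its underside.
- beaker: Empty glass beaker, 53 mm wide, 71 mm tall. Origin: centre of its underside. Bystander.
- tape_roll: Roll of tan tape lying flat, 72 mm wide, 19 mm high. Origin: centre of its underside. Bystander.
Things that resemble listed ones, but are neither listed nor needed, are in the scene too. There is more than one size of the gauge; the job needs the larger.

How it is judged (in metres and radians):
On the way, in this order (a step that is already met when the one before it is completed fails the run):
1. the gauge stands level on the stud (pointer within 0.1 rad of zero), the stud pushed 2 to 14 mm down, centre of the foot within 18 mm of the stud's top (value of joint stud between 0.002 and 0.014 m and distance between gauge_foot and stud_top below 0.018 m and contact force between gauge and stud_block above 1 N and value of joint pointer between -0.1 and 0.1 rad), for 0.2 s.
2. the gauge, held on the stud, is rocked until the pointer rests on the tab of the colour of the jar on the yellow spot (within 0.06 rad), for 0.6 s (value of joint stud between 0.002 and 0.014 m and distance between gauge_foot and stud_top below 0.018 m and contact force between gauge and stud_block above 1 N and contact force between the fingers and gauge above 2 N and height (world z) of gauge_foot above 0.046 m and angle between gauge's own x axis and vertical between 1.37 and 1.77 rad and ((horizontal distance between jar_red and yellow_spot below 0.035 m and angle between the z axis of pointer_tip and the z axis of red_mark, either way round below 0.06 rad) or (horizontal distance between jar_blue and yellow_spot below 0.035 m and angle between the z axis of pointer_tip and the z axis of blue_mark, either way round below 0.06 rad)) and velocity of joint pointer between -0.3 and 0.3 rad/s), for 0.6 s.
At the end, for the whole second after the job is handed in: Gauge still gripped (over 2 N), foot on the stud within 18 mm of its top, stud pushed 2 to 14 mm down, foot over 46 mm above the worktop, dial upright within 0.2 rad, pointer still (under 0.3 rad/s) within 0.06 rad of the tab in the lid colour of the jar on the yellow spot (all of step 2); the arm keeps its last pose, push and grip.
It fails at once if the gauge bears on the stud block with more than 25 N (contact force between gauge and stud_block above 25 N).
It fails at once if the red-lidded jar is moved more than 20 mm (distance of jar_red from where it was at the start of the episode above 0.02 m).
It fails at once if the blue-lidded jar is moved more than 20 mm (distance of jar_blue from where it was at the start of the episode above 0.02 m).
It fails at once if the beaker is moved more than 20 mm (distance of beaker from where it was at the start of the episode above 0.02 m).
It fails at once if the tape roll is moved more than 20 mm (distance of tape_roll from where it was at the start of the episode above 0.02 m).
It also fails if it takes over 45 s, if anything falls off the work surface, if the arm or the gripper's body presses on something with over 40 N, if the wrist force passes 120 N, or if a joint passes its speed limit or range.

## Working session

There is one attempt and no reset: what is moved stays moved. The work goes in short steps, Python scripts to look and compute and a shell command to move; the robot and the scene stay as the last step left them, time stands still between calls to the robot, and variables do not carry over. Pictures are saved under pics/ and viewed, at most 10 in all, crops included, and the job is handed in when it is done.

```bash
mkdir -p pics; ls
cat > h.py <<'E'
import numpy as np,cv2
from bench import status,vision,job
def grab(n,save=None):
    c=vision.get_calibration(n); c={k:np.array(v,float) for k,v in c.items()}
    im,d=vision.grab_frame(n)
    if save:
        cv2.imwrite('pics/%s.png'%save,im[:,:,::-1]); np.savez('pics/%s.npz'%save,im=im,d=d,**c)
    return im,d,c
def load(s): 
    z=np.load('pics/%s.npz'%s); return z['im'],z['d'],z
def ray(c,u,v):
    K=c['mtx'];x=(u-K[0,2])/K[0,0];y=(v-K[1,2])/K[1,1]
    rd=np.hypot(x,y);r=rd
    for _ in range(20): r=rd/(1+float(c['k1'])*r*r)
    s=r/np.where(rd==0,1,rd) if np.ndim(rd) else (r/rd if rd else 1)
    return x*s,y*s
def plane(c,u,v,z):
    x,y=ray(c,u,v);R=c['R'];d=R.T@np.array([x,y,1.]);o=-R.T@c['t']
    return o+d*(z-o[2])/d[2]
def cloud(d,c):
    v,u=np.mgrid[:d.shape[0],:d.shape[1]].astype(float)
    x,y=ray(c,u,v);P=np.stack([x*d,y*d,d],-1)-c['t']
    return P@c['R']
E
python3 - <<'E'
from h import *
print(status.observe())
for n in('side','top','wrist'):
    im,d,c=grab(n,n+'0');print(n,(-c['R'].T@c['t']).round(),c['R'][2].round(2))
E
```

```text
pics
{'time': 0.0, 'q': array([ 1.09490467e+00,  8.79215449e-02,  1.37225823e+00,  1.56247528e-05,
        1.68359706e+00, -1.03095896e-01]), 'dq': array([-2.90475059e-04, -4.27813895e-05, -7.69558494e-04,  4.19646314e-04,
        1.40888592e-04,  6.99448774e-04]), 'joint_efforts': array([ 1.65350044e-03, -3.40170157e+01, -3.02434766e+01,  7.18126190e-02,
        3.28050368e-02, -1.50025194e-04]), 'tcp_pos': array([200.05487269, 511.7120492 , 196.32047401]), 'orientation': array([-0.58207983, -3.08654596,  0.0032805 ]), 'contact_force': array([ 0.23525894, -1.03461028,  0.12426503]), 'moment': array([-0.02011422,  0.01682353,  0.02617668]), 'grasp_force': 0.0, 'width': 93.77133290840352}
side [  384. -1480.   755.] [ 0.09  0.9  -0.43]
top [ 360. -106. 1463.] [ 0.11 -0.01 -0.99]
wrist [124. 543. 382.] [ 0.26 -0.1  -0.96]
```

View pics/top0.png

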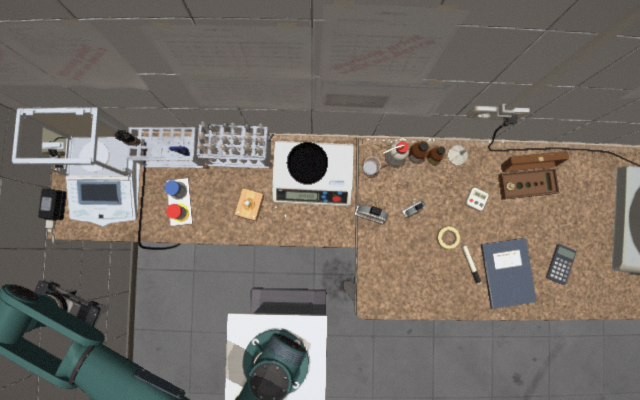

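View pics/side0.png

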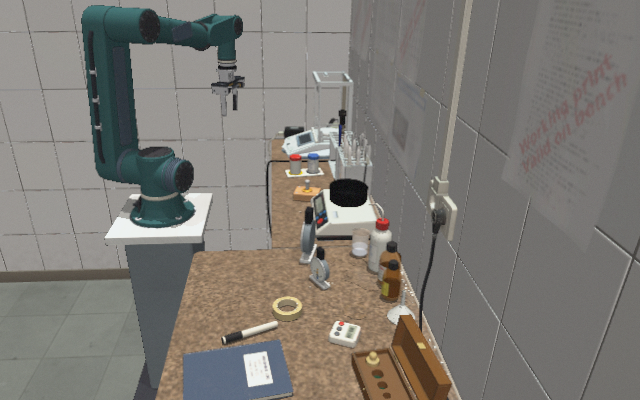

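The top view shows the large gauge near (371,213) with a smaller one at (413,209). The stud block is at (249,204) and the jars at (176,188) blue and (177,211) red, with yellow peeking out beside the red jar.

Run:
```python
from h import *
im,d,c=load('top0');P=cloud(d,c)
for n,(u0,u1,v0,v1),zl in [('big',(350,395,195,230),20),('bigtop',(350,395,195,230),130),('small',(398,432,195,225),20),('block',(232,268,185,225),15),('stud',(232,268,185,225),50),('blue/red',(160,195,175,226),55),('boardyellow',(160,195,175,226),2),('beaker',(360,380,155,180),40),('tape',(435,462,222,252),10),('mettler',(272,356,138,208),10),('bigfoot',(350,395,195,230),5)]:
    q=P[v0:v1,u0:u1].reshape(-1,3);q=q[(q[:,2]>zl)]
    if n=='bigfoot': q=q[q[:,2]<15]
    if len(q)<3: print(n,len(q));continue
    print(n,len(q),q.mean(0).round(),q.min(0).round(),q.max(0).round(),cv2.minAreaRect(q[:,:2].astype(np.float32)))
hsv=cv2.cvtColor(im,cv2.COLOR_RGB2HSV);m=cv2.inRange(hsv,(20,120,120),(35,255,255));m[:, :160]=0;m[:,195:]=0
v,u=np.nonzero(m);print('yellow',u.mean(),v.mean(),plane(c,u.mean(),v.mean(),6))
for n,h in(('red',(0,5)),('blue',(100,125))):
    mm=cv2.inRange(hsv,(h[0],150,60),(h[1],255,255));v,u=np.nonzero(mm[170:228,155:200]);print(n,plane(c,u.mean()+155,v.mean()+170,72))
a=cv2.resize(im[170:240,150:270],None,fx=5,fy=5);b=cv2.resize(im[185:240,340:460],None,fx=5,fy=5)
cv2.imwrite('pics/crop.png',np.vstack([a,b])[:600,:,::-1])
```

```text
big 366 [ 473. -284.  116.] [ 360. -340.   20.] [ 531. -106. 1463.] ((460.40325927734375, -203.88119506835938), (115.8804931640625, 255.4127960205078), 21.605567932128906)
bigtop 89 [ 468. -282.  224.] [ 360. -309.  130.] [ 489. -106. 1463.] ((427.947265625, -203.01229858398438), (31.484298706054688, 234.5541229248047), 27.690181732177734)
small 131 [ 486. -414.  133.] [ 360. -460.   23.] [ 514. -106. 1463.] ((427.8862609863281, -286.27496337890625), (21.573806762695312, 384.106689453125), 24.036651611328125)
block 632 [496.  94.  47.] [ 360. -106.   16.] [ 550.  139. 1463.] ((459.257568359375, 4.564971923828125), (282.227294921875, 97.32030487060547), 67.09414672851562)
stud 36 [471.  57. 341.] [ 360. -106.   64.] [ 506.  105. 1463.] ((434.3509216308594, -3.8332138061523438), (253.48329162597656, 17.249303817749023), 57.7973747253418)
blue/red 385 [501. 322.  88.] [ 360. -106.   55.] [ 563.  354. 1463.] ((415.6446838378906, 141.360107421875), (496.71234130859375, 107.6267318725586), 65.01251983642578)
boardyellow 1168 [502. 323.  36.] [ 360. -106.    2.] [ 591.  397. 1463.] ((482.94
[... 302 characters left out ...]
5.   10.] [ 439. -106. 1463.] ((399.5470275878906, -345.7007141113281), (77.51265716552734, 478.8593444824219), 0.3064904808998108)
mettler 5007 [ 594. -106.   76.] [ 360. -236.   11.] [ 697.   21. 1463.] ((527.8601684570312, -107.21517944335938), (256.3844299316406, 336.6897277832031), 89.25173950195312)
bigfoot 156 [ 486. -295.    8.] [ 427. -374.    5.] [ 540. -230.   15.] ((483.5987243652344, -302.1134033203125), (110.88985443115234, 144.4546661376953), 1.3214164972305298)
yellow 183.484375 213.609375 [463.41700716 310.82749912   6.        ]
red [466.251612   324.01579293  72.        ]
blue [nan nan nan]<stdin>:11: RuntimeWarning: Mean of empty slice.
  ret = ret.dtype.type(ret / rcount)
```

View pics/crop.png

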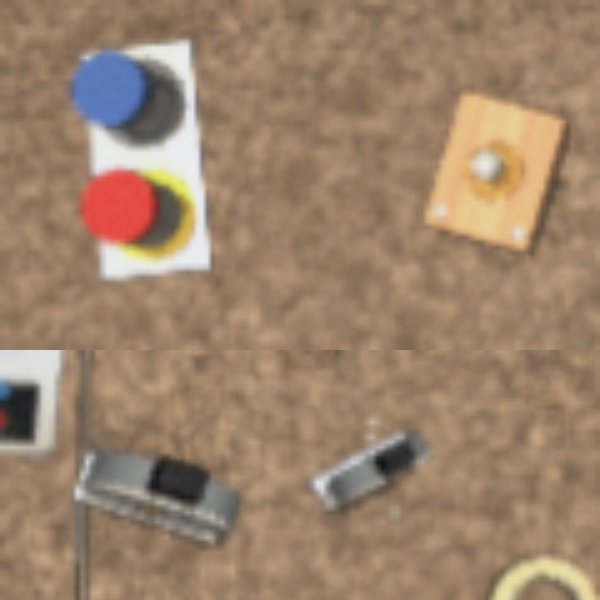

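Red jar is the one on the yellow spot. The big gauge's handle top is at about (180,480) in this crop.

Run:
```python
from h import *
im,d,c=load('top0');P=cloud(d,c);P[d==0]=-1
for n,(u0,u1,v0,v1),zl,zh in [('handle',(350,395,195,230),143,200),('house',(350,395,195,230),40,112),('foot',(350,395,195,230),6,16),('studtop',(232,268,185,225),60,90),('block',(232,268,185,225),22,32),('beaker',(360,380,155,180),40,90),('smallH',(398,432,195,225),60,120)]:
    q=P[v0:v1,u0:u1].reshape(-1,3);q=q[(q[:,2]>zl)&(q[:,2]<zh)]
    print(n,len(q),q.mean(0).round(),q.min(0).round(),q.max(0).round(),[np.round(x) for x in cv2.minAreaRect(q[:,:2].astype(np.float32))])
hsv=cv2.cvtColor(im,cv2.COLOR_RGB2HSV)
m=(im.max(2)<60);m[:197]=0;m[228:]=0;m[:,:355]=0;m[:,:355]=0;m[:,395:]=0
n,l,s,ce=cv2.connectedComponentsWithStats(m.astype(np.uint8))
for i in range(1,n):
    if s[i,4]>15:
        v,u=np.nonzero(l==i);pts=np.array([plane(c,a,b,152)[:2] for a,b in zip(u,v)],np.float32)
        print('blk',s[i],pts.mean(0),cv2.minAreaRect(pts))
# line cloud plan shape of housing
q=P[195:230,350:395].reshape(-1,3);q=q[(q[:,2]>30)&(q[:,2]<112)][:,:2];w,V=np.linalg.eigh(np.cov((q-q.mean(0)).T));print(w,V)
```

```text
handle 75 [ 475. -293.  152.] [ 463. -309.  145.] [ 489. -279.  157.] [array([ 476., -294.]), array([30., 21.]), np.float64(72.0)]
house 209 [ 476. -285.   89.] [ 450. -340.   41.] [ 531. -225.  112.] [array([ 482., -276.]), array([135.,  40.]), np.float64(62.0)]
foot 105 [ 485. -294.    9.] [ 427. -374.    6.] [ 540. -231.   15.] [array([ 484., -302.]), array([110., 145.]), np.float64(2.0)]
studtop 29 [498.  97.  70.] [490.  89.  64.] [506. 105.  75.] [array([498.,  97.]), array([16., 16.]), np.float64(5.0)]
block 449 [498.  97.  28.] [447.  54.  22.] [550. 139.  32.] [array([498.,  97.]), array([71., 90.]), np.float64(76.0)]
beaker 93 [ 630. -293.   62.] [ 603. -315.   41.] [ 652. -266.   79.] [array([ 627., -290.]), array([49., 49.]), np.float64(90.0)]
smallH 107 [ 492. -429.   85.] [ 475. -460.   60.] [ 514. -404.  114.] [array([ 494., -434.]), array([18., 62.]), np.float64(30.0)]
blk [370 207  11   9  67] [ 475.0224  -291.36395] ((475.52264404296875, -291.05877685546875), (28.745054244995117, 19.567092895507812), 72.81600189208984)
[  86.61016894 1279.01759575] [[-0.91597398  0.40123768]
 [ 0.40123768  0.91597398]]
```

```bash
python3 -m pendant '[[-0.3,-0.45,-0.2,0,0,0],[-0.63,-0.9,0,0,0,0],[-0.63,-0.9,0,0,0,0],[-0.63,-0.9,0,0,0,0],[-0.63,-0.9,0,0,0,0],[-0.63,-0.9,0,0,0,0],[-0.63,-0.9,0,0,0,0],[-0.63,-0.9,0,0,0,0],[-0.63,-0.9,0,0,0,0],[-0.63,-0.9,0,0,0,0],[-0.63,-0.9,0,0,0,0],[-0.63,-0.9,0,0,0,0],[-0.63,-0.9,0,0,0,0],[-0.63,-0.9,0,0,0,0],[-0.63,-0.9,0,0,0,0],[-0.63,-0.9,0,0,0,0],[-0.63,-0.9,0,0,0,0],[-0.63,-0.9,0,0,0,0],[-0.63,-0.9,0,0,0,0],[-0.63,-0.9,0,0,0,0]]' 1
python3 -m pendant '[[-0.63,-0.9,0,0,0,0],[-0.63,-0.9,0,0,0,0],[-0.63,-0.9,0,0,0,0],[-0.63,-0.9,0,0,0,0],[-0.4,-0.6,0,0,0,0],[0,0,0,0,-0.6,0],[0,0,0,0,-1,0],[0,0,0,0,-1,0],[0,0,0,0,-0.5,0],[0,0,0,0,0,0],[0,0,0,0,0,0]]'
python3 -c "
from h import *
im,d,c=grab('wrist','w1');print((-c['R'].T@c['t']).round(),c['R'][2].round(2))"
```

```text
time: 2.15
tcp_pos: [351.3, -113.5, 203.3]
orientation: [0.583, 3.087, 0.0]
contact_force: [-0.4, -0.4, 0.7]
width: 93.8
grasp_force: 0.0
time: 3.25
tcp_pos: [386.8, -261.5, 203.6]
orientation: [0.504, 2.668, -0.111]
contact_force: [-0.4, 0.6, 0.6]
width: 93.9
grasp_force: 0.0
[ 244. -205.  338.] [ 0.61 -0.24 -0.75]
```

View pics/w1.png

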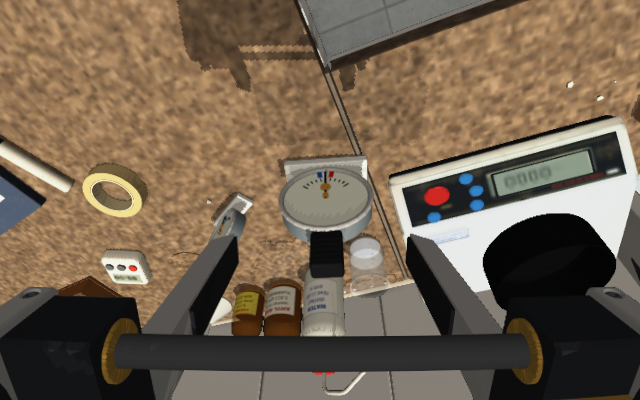

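The wrist view (upside down) shows the dial centred at about (325,195). The pointer hangs toward (325,178), with the red tab at (332,174) and blue at (320,174). The handle is at (326,250), midway between the fingers.

Run:
```python
from h import *
im,d,c=load('w1');P=cloud(d,c);P[d==0]=-1
hsv=cv2.cvtColor(im,cv2.COLOR_RGB2HSV)
def cen(m,r):
    u0,u1,v0,v1=r;v,u=np.nonzero(m[v0:v1,u0:u1]);return u.mean()+u0,v.mean()+v0,len(u)
sat=hsv[...,1]>130
R=(305,345,160,190)
red=cen((((hsv[...,0]<6)|(hsv[...,0]>174))&sat),R);blue=cen((hsv[...,0]>100)&(hsv[...,0]<130)&sat,R)
print(red,blue)
# dial face points -> plane
m=np.zeros(d.shape,bool);m[180:215,290:365]=True
dial=m&(hsv[...,1]<70)&(hsv[...,2]>140)&(d>0)
q=P[dial];ce=q.mean(0);_,_,V=np.linalg.svd(q-ce,full_matrices=False);n=V[2];print('dial pts',len(q),ce.round(1),'normal',n.round(3), (((q-ce)@n).std()))
# foot top front edge line: light pixels z 5..16
f=(P[...,2]>6)&(P[...,2]<15)&(hsv[...,1]<60)&(hsv[...,2]>120);f[:150]=0;f[185:]=0;f[:,:275]=0;f[:,380:]=0
q=P[f];print('foot',len(q),cv2.minAreaRect(q[:,:2].astype(np.float32)))
h=(im.max(2)<70);h[:228]=0;h[285:]=0;h[:,:305]=0;h[:,350:]=0
q=P[h&(P[...,2]>146)&(P[...,2]<160)];print('handle top',len(q),q.mean(0),cv2.minAreaRect(q[:,:2].astype(np.float32)))
o=-c['R'].T@c['t']
for yaw in(-21,-18,-24):
    yr=np.radians(yaw);gx=np.array([np.cos(yr),np.sin(yr),0]);gy=np.array([-gx[1],gx[0],0])
    g=np.array([475.,-292,0]);cd=g-17*gx+[0,0,64]
    out=[]
    for p in(red,blue):
        x,y=ray(c,*p[:2]);dr=c['R'].T@np.array([x,y,1]);X=o+dr*((cd-o)@gx)/(dr@gx)
        out+=[((X-cd)@gy).round(1),(X[2]-64).round(1)]
    print(yaw,out)
cv2.imwrite('pics/w1c.png',cv2.resize(im[145:290,260:390],None,fx=4,fy=4,interpolation=cv2.INTER_CUBIC)[:,:,::-1])
```

```text
(np.float64(330.76), np.float64(173.76), 25) (np.float64(319.3), np.float64(174.5), 20)
dial pts 2020 [ 468.1 -287.5   62.5] normal [ 0.958 -0.285  0.002] 0.5535477863507852
foot 841 ((472.3263244628906, -289.9290771484375), (95.75988006591797, 27.8138484954834), 70.37425994873047)
handle top 543 [ 473.85257507 -290.46964657  149.60609842] ((476.12322998046875, -291.2358703613281), (30.113325119018555, 19.82497787475586), 72.87286376953125)
-21 [np.float64(6.7), np.float64(-29.6), np.float64(-5.7), np.float64(-28.4)]
-18 [np.float64(7.6), np.float64(-29.1), np.float64(-4.8), np.float64(-28.7)]
-24 [np.float64(5.9), np.float64(-30.0), np.float64(-6.6), np.float64(-27.9)]
```

View pics/w1c.png

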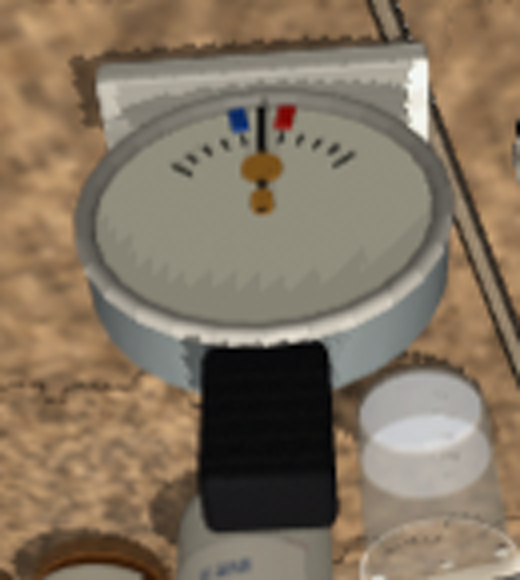

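Run:
```python
from h import *
im,d,c=load('w1');o=-c['R'].T@c['t'];n=np.array([.958,-.285,0]);n/=np.linalg.norm(n);gy=np.array([-n[1],n[0],0]);ce=np.array([468.1,-287.5,62.5])
for k in(0,-3,-6):
  L=[]
  for p in((325.7,195.3),(325.6,177),(330.76,173.76),(319.3,174.5),(325.6,170.5)):
    x,y=ray(c,*p);dr=c['R'].T@np.array([x,y,1]);X=o+dr*((ce+k*n-o)@n)/(dr@n);L.append(np.array([X@gy,X[2]]))
  print(k,L[0],ce@gy,[(np.degrees(np.arctan2(l[0]-L[0][0],L[0][1]-l[1])).round(1),np.linalg.norm(l-L[0]).round(1)) for l in L[1:]])
s=status.observe();print(s['tcp_pos'],s['orientation'])
from scipy.spatial.transform import Rotation as Ro
M=Ro.from_rotvec(s['orientation']).as_matrix();print(M.round(3));print(M.T@(np.array([475.5,-291.2,230])-s['tcp_pos'])/30)
```

```text
0 [-142.7659867    59.67859504] -142.0883438209191 [(np.float64(0.2), np.float64(31.2)), (np.float64(9.3), np.float64(37.0)), (np.float64(-10.7), np.float64(37.2)), (np.float64(0.3), np.float64(43.3))]
-3 [-142.56187823   63.18036971] -142.0883438209191 [(np.float64(0.2), np.float64(30.8)), (np.float64(9.3), np.float64(36.5)), (np.float64(-10.7), np.float64(36.7)), (np.float64(0.3), np.float64(42.7))]
-6 [-142.35776976   66.68214437] -142.0883438209191 [(np.float64(0.2), np.float64(30.4)), (np.float64(9.3), np.float64(36.1)), (np.float64(-10.7), np.float64(36.3)), (np.float64(0.3), np.float64(42.2))]
[ 387.36931987 -261.71534225  203.9362037 ] [ 0.50304034  2.66750075 -0.11077643]
[[-0.846  0.364  0.39 ]
 [ 0.331  0.931 -0.153]
 [-0.419 -0.    -0.908]]
[-3.17316644  0.15457961  0.50781796]
```

```bash
python3 -m pendant '[[0,0,0,0,0.6,0],[0,0,0,0,1,0],[0,0,0,0,1,0],[0,0,0,0,0.5,-0.5],[-0.5,0,0,0,0,0],[-0.9,-0.06,0,0,0,0],[-0.9,0,0,0,0,0],[-0.6,0,0,0,0,0],[-0.2,0,0,0,0,0],[0,0,0,0,0,0],[0,0,0.5,0,0,0],[0,0,0.8,0,0,0],[0,0,0.6,0,0,0],[0,0,0.3,0,0,0],[0,0,0.1,0,0,0],[0,0,0,0,0,0]]'
python3 -c "
from h import *
im,d,c=grab('wrist','w2')
from scipy.spatial.transform import Rotation as Ro
print(Ro.from_rotvec(status.observe()['orientation']).as_matrix().round(3))
P=cloud(d,c);h=(im.max(2)<75)&(d>0)&(P[...,2]>146)&(P[...,2]<160)&(abs(P[...,0]-476)<35)&(abs(P[...,1]+291)<30)
q=P[h];print(len(q),cv2.minAreaRect(q[:,:2].astype(np.float32)))"
```

```text
time: 4.9
tcp_pos: [474.9, -290.9, 134.4]
orientation: [-0.474, -3.105, 0.004]
contact_force: [0.9, -0.5, 0.4]
width: 94.0
grasp_force: 0.0
[[-0.954  0.299  0.   ]
 [ 0.299  0.954 -0.003]
 [-0.001 -0.003 -1.   ]]
1859 ((476.4103698730469, -291.2220458984375), (29.974990844726562, 19.771421432495117), 73.01652526855469)
```

View pics/w2.png

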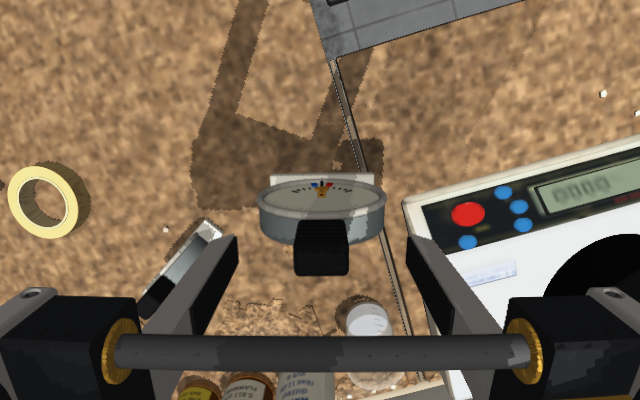

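The handle, about (322,245), sits centred between the open fingers and square to them. I'll grip it and lift.

```bash
python3 -m pendant '[[0,0,0,0,0,0],[0,0,0,0,0,0],[0,0,0,0,0,0],[0,0,0,0,0,0],[0,0,0,0,0,0],[0,0,0,0,0,0],[0,0,0,0,0,0],[0,0,0,0,0,0],[0,0,0,0,0,0],[0,0,0,0,0,0]]' 0 35
python3 -m pendant '[[0,0,-0.3,0,0,0],[0,0,-0.6,0,0,0],[0,0,-0.9,0,0,0],[0,0,-0.9,0,0,0],[0,0,-0.6,0,0,0],[0,0,-0.3,0,0,0],[0,0,0,0,0,0]]'
python3 - <<'E'
from h import *
im,d,c=grab('top');P=cloud(d,c);P[d==0]=-1
q=P[130:215,265:365].reshape(-1,3);q=q[(q[:,2]>100)&(q[:,2]<400)];print(len(q),q.min(0) if len(q) else'',q.max(0) if len(q) else '')
E
```

```text
time: 5.95
tcp_pos: [475.2, -291.1, 134.4]
orientation: [-0.474, -3.105, 0.004]
contact_force: [-0.6, -1.1, -0.7]
width: 29.4
grasp_force: 35.0
time: 6.65
tcp_pos: [475.8, -291.1, 243.9]
orientation: [0.474, 3.104, -0.005]
contact_force: [0.3, -1.5, -2.3]
width: 29.5
grasp_force: 35.0
621 [ 463.90471136 -230.48255192  100.37754978] [718.68513512  39.50834811 398.99073712]
```

```bash
python3 -m pendant '[[0.1,0.4,0,0,0,0],[0.23,0.9,0,0,0,0],[0.23,0.9,0,0,0,0],[0.23,0.9,0,0,0,0],[0.23,0.9,0,0,0,0],[0.23,0.9,0,0,0,0],[0.23,0.9,0,0,0,0],[0.23,0.9,0,0,0,0],[0.23,0.9,0,0,0,0],[0.23,0.9,0,0,0,0],[0.23,0.9,0,0,0,0],[0.23,0.9,0,0,0,0],[0.23,0.9,0,0,0,0],[0.23,0.9,0,0,0,0],[0.11,0.45,0,0,0,0],[0,0,0,0,0,0],[0,0,0,0,0,0],[0,0,0,0,0,0]]'
python3 - <<'E'
from h import *
from scipy.spatial.transform import Rotation as Ro
s=status.observe();print(Ro.from_rotvec(s['orientation']).as_matrix().round(3))
grab('side','s3')
im,d,c=grab('wrist','w3');P=cloud(d,c);P[d==0]=-1
for zl,zh in((20,32),(60,80)):
    q=P[(P[...,2]>zl)&(P[...,2]<zh)&(abs(P[...,0]-498)<70)&(abs(P[...,1]-97)<70)];print(zl,len(q),cv2.minAreaRect(q[:,:2].astype(np.float32)) if len(q) else '')
h=(im.max(2)<75)&(d>0)&(P[...,2]>250)&(P[...,2]<268)&(abs(P[...,0]-498)<25)&(abs(P[...,1]-97)<25)
q=P[h];print(len(q),cv2.minAreaRect(q[:,:2].astype(np.float32)),q[:,2].mean())
im2=load('s3')[0]
cv2.imwrite('pics/v3.png',np.hstack([im[100:400,180:480],cv2.resize(im2[120:220,260:360],(300,300))])[:,:,::-1])
E
```

```text
time: 8.5
tcp_pos: [496.0, 96.1, 241.3]
orientation: [-0.476, -3.104, 0.005]
contact_force: [-1.0, -0.8, -2.0]
width: 29.3
grasp_force: 35.0
[[-0.954  0.3   -0.001]
 [ 0.3    0.954 -0.003]
 [ 0.    -0.003 -1.   ]]
20 2185 ((478.5574645996094, 104.66802215576172), (70.23794555664062, 47.00934600830078), 75.63787078857422)
60 28 ((491.64495849609375, 101.86385345458984), (11.654083251953125, 2.325453758239746), 70.72911834716797)
2192 ((497.00909423828125, 96.82951354980469), (32.731773376464844, 20.243436813354492), 74.12747955322266) 257.2327127639635
```

View pics/v3.png

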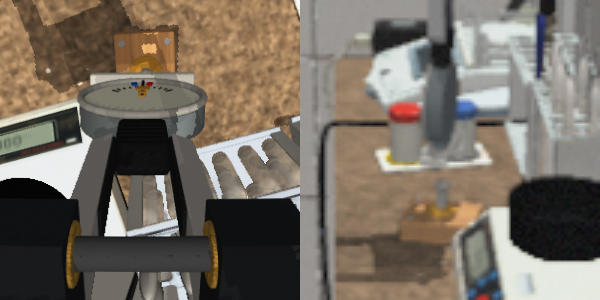

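The gauge hangs level over the block: in the left half the dial is at (143,95) and the block just behind it. I'll descend gently.

```bash
python3 -m pendant '[[-0.02,0,0.3,0,0,0],[0,0,0.4,0,0,0],[0,0,0.3,0,0,0],[0,0,0.1,0,0,0],[0,0,0.07,0,0,0],[0,0,0.07,0,0,0],[0,0,0.07,0,0,0],[0,0,0,0,0,0]]'
python3 -m pendant '[[0,0,0.05,0,0,0],[0,0,0.05,0,0,0],[0,0,0,0,0,0],[0,0,0,0,0,0]]'
```

```text
time: 9.4
tcp_pos: [496.8, 96.9, 202.7]
orientation: [0.474, 3.105, -0.003]
contact_force: [-0.1, -0.3, 0.3]
width: 29.9
grasp_force: 35.0
time: 9.8
tcp_pos: [496.8, 96.9, 199.7]
orientation: [0.474, 3.105, -0.003]
contact_force: [-0.3, -0.1, 1.2]
width: 29.6
grasp_force: 35.0
```

```bash
python3 -m pendant '[[0,0,0.05,0,0,0],[0,0,0.05,0,0,0],[0,0,0.04,0,0,0],[0,0,0,0,0,0],[0,0,0,0,0,0],[0,0,0,0,0,0],[0,0,0,0,0,0],[0,0,0,0,0,0],[0,0,0,0,0,0]]'
python3 -c "
from h import *
for i in range(4): s=status.observe();grab('wrist','w4');print(s['contact_force'],s['tcp_pos'],s['orientation'])"
```

```text
time: 10.7
tcp_pos: [496.7, 96.9, 195.2]
orientation: [-0.474, -3.105, 0.003]
contact_force: [0.2, 0.1, 3.5]
width: 29.5
grasp_force: 35.0
[0.17797712 0.11268716 3.50864385] [496.69020523  96.9243612  195.15784492] [-0.4741966  -3.10541995  0.00347742]
[-0.38460919 -0.03207175  3.72403423] [496.67131328  96.92994619 195.14169157] [-0.47419603 -3.10534706  0.0034371 ]
[-0.90417843 -0.01760028  3.62552178] [496.65679663  96.93847683 195.12777025] [-0.47416661 -3.10529544  0.00342265]
[-1.0480221   0.31253347  2.86055015] [496.65679905  96.94412542 195.11192386] [-0.47407553 -3.10529397  0.00347073]
```

Press is about 5.6 N, which is about 8 mm. Next I rock by +9.6° about tool x, pivoting on the foot.

```bash
python3 -m pendant '[[0,0.125,0.002,0.2,0,0],[0,0.125,0.002,0.2,0,0],[0,0.125,0.002,0.2,0,0],[0,0.125,0.002,0.2,0,0],[0,0.125,0.002,0.2,0,0],[0,0.125,0.002,0.2,0,0],[0,0,0,0,0,0],[0,0,0,0,0,0],[0,0,0,0,0,0],[0,0,0,0,0,0],[0,0,0,0,0,0],[0,0,0,0,0,0],[0,0,0,0,0,0],[0,0,0,0,0,0],[0,0,0,0,0,0]]'
python3 - <<'E'
from h import *
s=status.observe();im,d,c=grab('wrist','w5');print(s['contact_force'])
from scipy.spatial.transform import Rotation as Ro
M=Ro.from_rotvec(s['orientation']).as_matrix();print(M.round(3),'foot',s['tcp_pos']+134.4*M[:,2]-1.0*M[:,0])
cv2.imwrite('pics/w5c.png',cv2.resize(im[150:250,250:400],None,fx=5,fy=5,interpolation=cv2.INTER_CUBIC)[:,:,::-1])
E
```

```text
time: 12.4
tcp_pos: [503.3, 118.3, 193.1]
orientation: [-0.469, -3.07, 0.261]
contact_force: [0.4, 1.8, 3.8]
width: 29.4
grasp_force: 35.0
[0.36305332 1.75121553 3.77328467]
[[-0.954  0.294 -0.05 ]
 [ 0.298  0.941 -0.161]
 [-0.    -0.169 -0.986]] foot [497.52491157  96.38885408  60.67708414]
```

View pics/w5c.png

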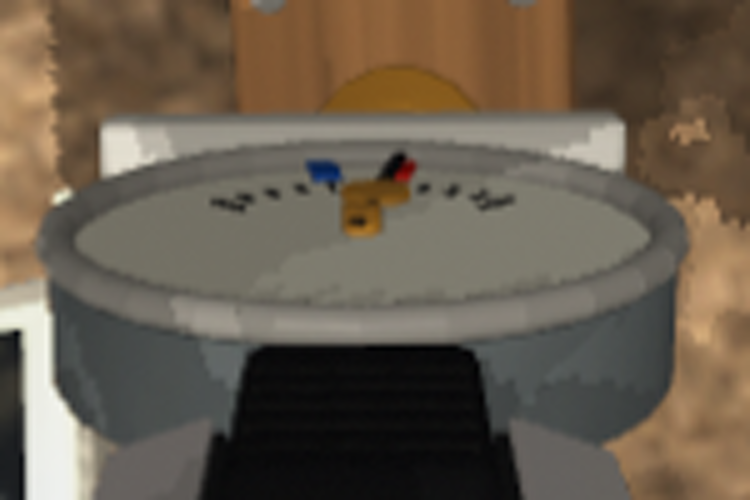

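The pointer tip, about (398,162), lies over the red tab, about (400,168). The tool tilt of 9.7° agrees with the tab's measured 9.3–10°, and the press is steady. I'll settle briefly and hand in.

```bash
python3 -m pendant '[[0,0,0,0,0,0],[0,0,0,0,0,0],[0,0,0,0,0,0],[0,0,0,0,0,0],[0,0,0,0,0,0],[0,0,0,0,0,0]]'; python3 -c "
from bench import job
print(job.sign_off())"
```

```text
time: 13.05
tcp_pos: [503.3, 118.3, 193.1]
orientation: [-0.469, -3.069, 0.261]
contact_force: [0.7, 2.6, 3.8]
width: 29.5
grasp_force: 35.0
the job is handed in; nothing more can be done
None
```

I handed in the job at 13 s with the gauge still gripped at 35 N, pressing the stud down about 8–9 mm and rocked 9.7° so the pointer sits over the red tab (measured at 9.3–10°). The red-lidded jar is the one on the yellow spot, and the sign-off gave no verdict.

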